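# Fit the grating plate to its stand and lock it

## Task

Take the grating plate (the one with rows of round holes) out of the leaning drying rack, stand it upright in the slot of the grater stand, feeling for the slot because its insert may sit a little to one side, and press it fully home against the stiff ejector. Then slide the lock to its end stop over the plate's shoulder. Leave the slicing plate in the rack and do not knock over or shove aside the other things on the counter.

Things in the scene. Friction and masses are not known exactly. Their poses are not given: they have to be found in the camera images.
- grating_plate: Loose black-framed plate, steel panel with 5 rows of 4 round holes; 10 mm thick (x), 130 tall (z), 0.14-0.24 kg. Lower 30 mm: foot 100 mm wide (y); above it 68 mm wide, so a 16 mm shoulder each side. Origin: centre of foot's underside; z up the plate, x normal to it. Faces alike, may stand either way round. Starts leaning 35 degrees in the rack, top towards the robot, in either pocket.
- slicing_plate: Loose plate of the same shape, size and axes as the grating plate, but its steel panel has a single slanting slit. Leans in the other pocket of the rack. Must stay there.
- rack: Fixed steel wire drying rack, 108 by 292 mm (x, y), z up; origin: centre of its footprint on the counter. Pockets at y = -62 and +62 mm lean the plates 35 degrees, tops to the rack's -x, feet 30 mm up. A back rest under the plate reaches 75 mm up it, a lip 18 mm high stands 2 mm off its upper face; higher up both faces are free. Draw the plate out along its own z.
- rail_mid (a point): Middle of the rack's utensil rail, a 10 mm bar along the rack's y, 210 mm above the counter and 20 mm to +x of the rack's origin, on two posts 142 mm to either side. A vertical gripper closing across a plate would meet it with its body; one tilted along the plate clears it. Axes as the rack's.
- stand: Fixed aluminium grater stand, a block 90 mm (x) by 230 mm (y, from -162 to +68) and 40 mm high, z up; origin at counter level under the middle of the window that holds the slotted insert. The lock slide lies on its -y end between two guide bars along y, 12 mm high (tops 52 mm above the counter), 18 to 26 mm either side of the middle.
- slot_mouth (a point): Middle of the window in the stand's top, 40 mm up; axes as the stand's. In the window is a grey slotted insert, 40 by 116 mm, flush, set by hand: its slot, 12 mm (x) by 104 mm (y), chamfered 2 mm, may sit up to 4 mm to either side of this point along x (not told: feel or look). In the slot a stiff steel ejector shoe, top 7 to 12 mm above its lowest place; no spring, goes down under about 12 N.
- slot_floor (a point): Height of the plate's origin (centre of foot's underside) when pressed fully home, the ejector on its hard stop: 8 mm above the counter, 32 mm below the stand's top. In plan the middle of the window, so the slot may lie up to 4 mm off along x. Axes as the stand's. The plate's weight alone does not move the ejector. The shoulders end 2 mm below the stand's top.
- lock (a joint): The lock's slide, 0 to 0.040 m, growing towards the stand's +y (to the plate); 0.040 is the end stop; starts at 0 to 0.008. About 3 N of friction. Its steel tongue, 30 mm wide, 8 thick, lies on the stand's top and at the stop reaches 12 mm over the foot's shoulder; it passes only if the plate is pressed home.
- lock_grip (a point): Point inside the lock's black grip, 10 mm below the grip's top and 78.5 mm above the counter (axes as the stand's). The grip is a block 14 mm (x) by 22 mm (y) by 40 mm high on the tongue, its middle 55 mm behind the tongue's leading end; it rises from 48 mm to 88.5 mm above the counter.
- mug: Loose white mug, 76 mm across, 85 mm high; origin at the centre of its underside, z up.
- jar: Loose glass spice jar, 46 mm across, 75 mm high, beyond the stand; origin at the centre of its underside, z up.
- tin: Loose small steel tin, 42 mm across, 50 mm high, near the lock; origin at the centre of its underside, z up.
- salt: Loose white salt pot, 48 mm across, 45 mm high, on the robot's side of the stand; origin at the centre of its underside, z up.
- mill: Loose dark wooden pepper mill, 56 mm across, 158 mm high, far back; origin at the centre of its underside, z up.
- bowl: Loose steel bowl, 120 mm across, 55 mm high, far back beyond the rack; origin at the centre of its underside, z up.
- spoon: Loose wooden spoon lying on the counter left of the rack's front, about 240 mm long along its x; z up.
There are look-alikes about, which are no part of the job. What is shaped like the stand but yellow is not meant.

How it is judged:
By the outcome, as a careful person would: the job done as asked, in the order asked, and still so for the second after the job is handed in, with the robot touching nothing.
It also fails if it takes over 64 s, if anything falls off the work surface, if the arm or the gripper's body presses on something with over 40 N, if the wrist force passes 120 N, or if a joint passes its speed limit or range.

## Robot

A 6-joint arm with a two-finger parallel gripper is mounted at the origin on the work surface. World frame = base frame: x ahead of the robot, y to its left, z up, the work surface at z = 0. Lengths are in m, angles in rad, forces in N, time in s.
With the tool pointing down it reaches from about 0.25 to 0.775 m from the base axis. Payload 4 kg.
Tool frame: the origin (TCP) lies between the finger pads; the fingertips stand 11 mm ahead of it and the grasp point (between the pads) lies 8 mm behind it (robot.tip_extent is the z of the fingertips in the tool frame, in m); z points along the fingers, y is the line along which they close (so a half turn about z gives the same grasp; the last joint's range is limited). The gripper opens to 94 mm and grips with 3 to 60 N. Pads are 16 mm wide; open, the fingers measure 119 mm over their backs; the gripper's body (75 mm by 177 mm) begins 78 mm behind the grasp point.
Start: joints at [-1.278, 0.087, 1.371, -0, 1.684, -0.103], TCP at [0.212, -0.507, 0.217] pointing down, gripper open.
Joint ranges: [-3.1, 3.1], [-0.76, 2.03], [0.27, 2.55], [-1.08, 4.22], [0.17, 2.65], [-2.57, 2.57]. Speed limits (rad/s): [2.79, 2.79, 3.14, 3.14, 3.14, 3.14].

## Interface

Orientations are given as [roll, pitch, yaw] about the fixed x, y, z axes, in that order (R = Rz(yaw) Ry(pitch) Rx(roll)).
In Python, from bench import robot, imaging gives the robot as it stands.
- The arm moves only by the shell command python3 -m pendant 'ROWS'. ROWS is JSON, a list of rows, each a list of 7 numbers: the shift along the world's x, y, z in cm, then the turn, a rotation vector about the world's x, y, z in degrees, then the opening, from 0 (shut) to 1 (fully open). In form: [[dx, dy, dz, ax, ay, az, jaw], ...]. A call has 1 to 8 rows; each row shifts and turns the commanded pose from where the row before left it; what a row does not reach is not made up. A row lasts 1/10 s, in which the tool goes at most 50 mm and 8.59 degrees, less where a joint would pass 70% of its speed; a pose out of reach is approached as far as the arm can. A call is refused whole if a number of a shift passes 5 or a number of a turn 8.59, either way. A call with a gripper value outside its range is refused whole. The fingers move at their own pace and stop on an object; the grip force is fixed at half the most. Time passes only in rows, so rows that do not move let the fingers close. It gives the time, the measured TCP pose, the force, the opening and the grip force at its end, in the units of the state.
- robot.get_obs(): the state, without advancing time (a new reading comes with each control period).
- imaging.snapshot(name): name is "side" or "top" or "wrist"; returns the picture (480x640x3 uint8, red, green, blue); there is no depth.
- imaging.camera_params(name): a dict with "camera_matrix" (3x3 intrinsics, pixels), "R" (3x3) and "t" (3): a world point X has camera coordinates R X + t. Camera axes: x right, y down, z forward; pixel columns grow to the right and rows downward; lengths in m; the calibration is good to about 2 mm. A picture is of the moment at which its call begins: read the wrist's pose just before it. camera_params takes no time and is no camera call; for the wrist camera it gives the pose at the moment of the call.
- robot.close_job(): hands the job in; it is judged then, once.
The state is a dict: "time": time; "joint_positions": joint angles; "qvel": joint speeds; "joint_torque": joint torques, N m; "tool_pos": TCP position; "ee_rot": TCP orientation; "wrist_force": force on the tool from outside, world axes, zero at the start; "wrist_torque": the same for the moment, N m; "width": finger opening in m; "finger_force": force on a finger pad.
Only numpy, scipy, OpenCV 4.12 (cv2) and the standard library are available. Lean on these libraries where they do the work, as an engineer would, in place of code of your own. Each camera call takes 0.05 s, during which the arm holds its last target. There are 200 camera calls.

## Working session

There is one attempt and no reset: what is moved stays moved. The work goes in short steps, Python scripts to look and compute and a shell command to move; the robot and the scene stay as the last step left them, time stands still between calls to the robot, and variables do not carry over. Pictures are saved under pics/ and viewed, at most 11 in all, crops included, and the job is handed in when it is done.

```bash
mkdir -p pics; ls
python3 - <<'E'
from bench import robot, imaging
import cv2
for n in ("side","top"):
    im=imaging.snapshot(n); cv2.imwrite(f"pics/{n}0.png",im[:,:,::-1])
    p=imaging.camera_params(n); print(n,p["camera_matrix"].round(1).tolist(),p["R"].round(3).tolist(),p["t"].round(3).tolist())
o=robot.get_obs(); print(o["time"],o["tool_pos"],o["ee_rot"],robot.tip_extent)
E
```

```text
pics
side [[598.0, 0.0, 331.4], [0.0, 598.0, 244.3], [0.0, 0.0, 1.0]] [[0.987, -0.159, -0.026], [-0.099, -0.474, -0.875], [0.127, 0.866, -0.483]] [-0.522, 0.206, 1.327]
top [[548.7, 0.0, 320.5], [0.0, 548.7, 253.6], [0.0, 0.0, 1.0]] [[-0.017, -1.0, 0.009], [-0.994, 0.016, -0.107], [0.107, -0.011, -0.994]] [0.016, 0.571, 1.422]
0.1 [ 0.21191882 -0.50702965  0.21542877] [-3.13964187e+00 -1.94281348e-04  3.95781290e-01] 0.011
```

View pics/top0.png

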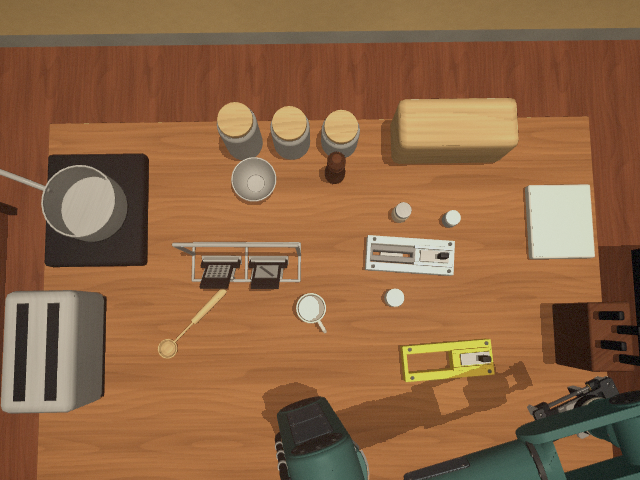

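View pics/side0.png

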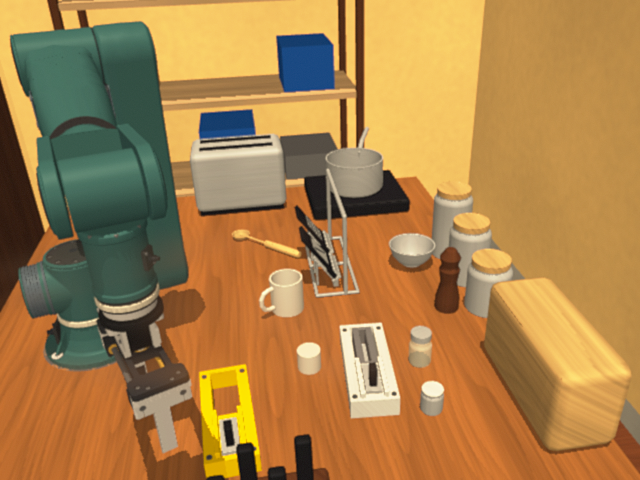

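The top view shows the white stand around (410,255), with the lock grip at about (442,256). The rack is around (246,262), with the grating plate in the left (+y) pocket at (220,272) and the slicer at (268,272). Next I'll enlarge both areas.

Run:
```python
import cv2, numpy as np
t=cv2.imread("pics/top0.png"); s=cv2.imread("pics/side0.png")
a=cv2.resize(t[225:300,165:310],None,fx=5.5,fy=5.5,interpolation=cv2.INTER_CUBIC)[:300]
a=cv2.resize(t[230:295,165:305],(800,371),interpolation=cv2.INTER_CUBIC) 
b=cv2.resize(t[230:280,360:460],(456,228),interpolation=cv2.INTER_CUBIC)
c=cv2.resize(s[315:420,330:410],(174,228),interpolation=cv2.INTER_CUBIC)
o=np.zeros((600,800,3),np.uint8); o[:371]=a; o[372:600,:456]=b
d=cv2.resize(s[165:300,290:365],(127,228)); o[372:600,460:634]=c; o[372:600,640:767]=d
cv2.imwrite("pics/crop1.png",o)
```

```text
(no output)
```

View pics/crop1.png

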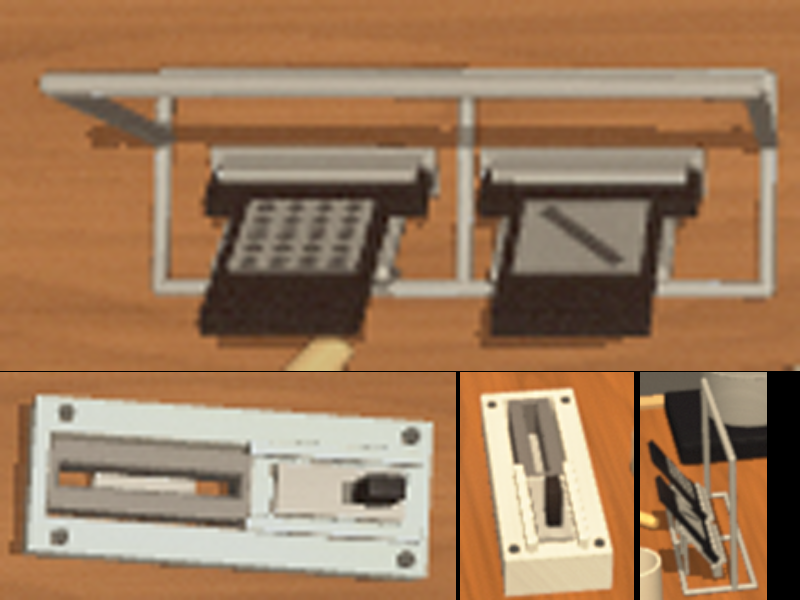

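```bash
cat > h.py <<'E'
import numpy as np, cv2
from scipy.optimize import least_squares
from scipy.spatial.transform import Rotation as Ro
from bench import robot, imaging
def proj(p,X):
    c=np.atleast_2d(X)@np.array(p["R"]).T+p["t"]; q=c@np.array(p["camera_matrix"]).T; return q[:,:2]/q[:,2:]
def ray(p,uv):
    R=np.array(p["R"]); d=R.T@np.linalg.solve(p["camera_matrix"],[uv[0],uv[1],1]); return -R.T@p["t"],d
def atz(p,uv,z):
    o,d=ray(p,uv); return o+d*(z-o[2])/d[2]
def tri(obs): # [(p,uv)..]
    A=0;b=0
    for p,uv in obs:
        o,d=ray(p,uv); d=d/np.linalg.norm(d); M=np.eye(3)-np.outer(d,d); A=A+M;b=b+M@o
    return np.linalg.solve(A,b)
def fitpose(obs,x0): # obs [(p,uv,local xyz)], unknown x,y,z,yaw
    def f(v):
        R=Ro.from_euler("z",v[3]).as_matrix()
        return np.concatenate([proj(p,R@np.array(l)+v[:3])[0]-uv for p,uv,l in obs])
    s=least_squares(f,x0); return s.x,s.fun.reshape(-1,2)
E
python3 - <<'E'
from h import *
T=imaging.camera_params("top"); S=imaging.camera_params("side")
ct=lambda u,v:(360+.2193*u,230+.2193*(v-372)); cs=lambda u,v:(330+(u-460)*.4598,315+(v-372)*.4605); cr=lambda u,v:(165+.175*u,230+.1752*v)
top=[((38,396),(.045,.068,0)),((433,422),(.045,-.162,0)),((429,577),(-.045,-.162,0)),((30,549),(-.045,.068,0))]
o=[(T,ct(*c),l) for c,l in top]
sid=[((571,388),(.045,.068,0)),((482,397),(-.045,.068,0)),((504,556),(-.045,-.162,0)),((612,543),(.045,-.162,0))]
o2=[(S,cs(*c),l) for c,l in sid]
for ob in (o,o2,o+o2):
    v,r=fitpose(ob,[.55,-.15,.04,0]); print("stand",v.round(4),np.abs(r).max().round(2))
# rack from top : base corners & rail ends
ob=[(T,cr(155,295),(-.054,.146,0)),(T,cr(775,297),(-.054,-.146,0)),(T,cr(40,82),(.020,.142,.21)),(T,cr(775,80),(.020,-.142,.21))]
v,r=fitpose(ob,[.55,.25,0,0]); print("rack",v.round(4),r.round(2).tolist())
# grating plate top edge corners
R=Ro.from_euler("z",v[3]).as_matrix()@Ro.from_euler("y",-35,degrees=True).as_matrix()
P=Ro.from_euler("z",v[3]).as_matrix()
for z in (.1,.135): print(z,[atz(T,cr(*c),z).round(4).tolist() for c in((202,333),(360,333))])
for n,uv,z in (("mug",(311,308),.085),("salt",(395,298),.045),("tin",(453,218),.05),("jar",(401,212),.075),("grip",ct(378,488),.0885)): print(n,atz(T,uv,z).round(3))
E
```

```text
stand [ 0.5672 -0.1849  0.0383 -0.0831] 0.26
stand [ 0.5759 -0.1501  0.0133 -0.0801] 1.57
stand [ 0.5679 -0.1838  0.0425 -0.0823] 2.9
rack [ 0.5534  0.1999  0.0345 -0.0184] [[-0.95, 0.23], [2.03, 0.06], [0.83, -0.44], [-1.75, 0.2]]
0.1 [[0.4817, 0.3091, 0.1], [0.4806, 0.2401, 0.1]]
0.135 [[0.4801, 0.3018, 0.135], [0.4789, 0.2346, 0.135]]
mug [0.428 0.034 0.085]
salt [ 0.451 -0.185  0.045]
tin [ 0.658 -0.344  0.05 ]
jar [ 0.672 -0.203  0.075]
grip [ 0.556 -0.304  0.089]
```

Run:
```python
from h import *
p=imaging.camera_params("wrist"); o=robot.get_obs()
Rt=Ro.from_euler("xyz",o["ee_rot"]).as_matrix(); c=-p["R"].T@p["t"]
print("cam in tool",(Rt.T@(c-o["tool_pos"])).round(4),"axes (cols)",(Rt.T@p["R"].T).round(3).tolist(),p["camera_matrix"].round(0).tolist())
print("tool axes",Rt.round(2).tolist())
```

```text
cam in tool [ 0.0797  0.0005 -0.1683] axes (cols) [[0.0, -0.962, -0.272], [1.0, 0.0, 0.0], [0.0, -0.272, 0.962]] [[394.0, 0.0, 317.0], [0.0, 394.0, 243.0], [0.0, 0.0, 1.0]]
tool axes [[0.92, 0.39, -0.0], [0.39, -0.92, 0.0], [0.0, -0.0, -1.0]]
```

```bash
python3 -m pendant '[[0,0,5,0,0,0,1],[0,0,5,0,0,0,1],[2,3,5,0,0,0,1],[4,4,3,0,0,0,1],[4,4,0,0,0,0,1],[3,4,0,0,0,0,1],[3,4,0,0,0,0,1],[3,4,0,0,0,0,1]]'
```

```text
time: 0.9
tool_pos: [0.3856, -0.2948, 0.38]
ee_rot: [-3.141, 0.0, 0.395]
wrist_force: [0.4, -0.4, 0.1]
width: 0.0939
finger_force: 0.0
```

```bash
python3 -m pendant '[[2,1,-1,0,0,8.5,1],[2,1,-1,0,0,8.5,1],[2,1,-1,0,0,8.5,1],[2,1,-1,0,0,8.5,1],[2,1,-1,0,0,8.5,1],[2,1,-2,0,0,8.5,1],[2,1,-2,0,0,8.5,1],[2.4,1,-2,0,0,7.5,1]]' && python3 -m pendant '[[0,0,0,0,0,0,1],[0,0,0,0,0,0,1]]'
python3 - <<'E'
from h import *
import pickle
p=imaging.camera_params("wrist"); im=imaging.snapshot("wrist"); cv2.imwrite("pics/w1.png",im[:,:,::-1]); pickle.dump(p,open("w1.pkl","wb"))
E
```

```text
time: 1.7
tool_pos: [0.5493, -0.216, 0.2693]
ee_rot: [-3.141, -0.0, 1.571]
wrist_force: [-1.0, 0.3, 0.1]
width: 0.0939
finger_force: 0.0
time: 1.9
tool_pos: [0.5485, -0.2163, 0.2693]
ee_rot: [-3.139, -0.001, 1.564]
wrist_force: [-0.4, -0.5, 0.4]
width: 0.0937
finger_force: 0.0
```

View pics/w1.png

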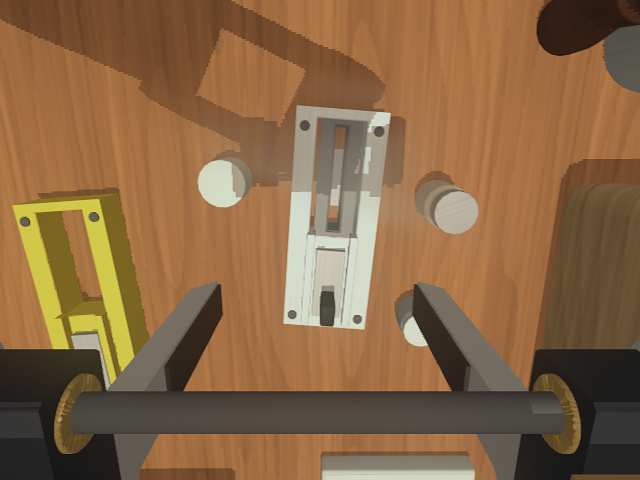

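The wrist view shows the stand's top corners at about (297,106), (390,113), (365,328) and (285,323). The slot runs from about (340,125) to (332,232), and the lock grip is at (327,300). I'll take two views of the rack next.

```bash
python3 -m pendant '[[0,2,3,0,0,0,1],[0,5,1,0,0,0,1],[-1,5,1,0,0,0,1],[-1,5,1,0,0,0,1],[-1,5,0,0,0,0,1],[-1,5,0,0,0,0,1],[-1,5,0,0,0,0,1],[0,3,0,0,0,0,1]]' && python3 -m pendant '[[0,0,0,0,0,0,1],[0,0,0,0,0,0,1]]'
python3 - <<'E'
from h import *
import pickle
p=imaging.camera_params("wrist"); im=imaging.snapshot("wrist"); cv2.imwrite("pics/w2.png",im[:,:,::-1]); pickle.dump(p,open("w2.pkl","wb"))
E
python3 -m pendant '[[-2,2,0,0,0,0,1],[-3,3,0,0,0,0,1],[-3,3,0,0,0,0,1],[0,0,0,0,0,0,1],[0,0,0,0,0,0,1]]'
python3 - <<'E'
from h import *
import pickle
p=imaging.camera_params("wrist"); im=imaging.snapshot("wrist"); cv2.imwrite("pics/w3.png",im[:,:,::-1]); pickle.dump(p,open("w3.pkl","wb"))
T={n:pickle.load(open(n+".pkl","rb")) for n in("w2","w3")}
a=[]
for n in T:
    c=proj(T[n],[[.51,.265,.08]])[0]; print(n,c); x,y=int(np.clip(c[0]-100,0,440)),int(np.clip(c[1]-100,0,280)); print("off",x,y)
    a.append(cv2.resize(cv2.imread(f"pics/{n}.png")[y:y+200,x:x+200],(400,400),interpolation=cv2.INTER_CUBIC))
o=np.zeros((600,800,3),np.uint8); o[:400]=np.hstack(a)
w=cv2.imread("pics/w1.png")[105:235,280:400]
o[400:600,:185]=0
cv2.imwrite("pics/crop2.png",o[:400])
cv2.imwrite("pics/crop3.png",cv2.resize(w,None,fx=4.6,fy=4.6,interpolation=cv2.INTER_CUBIC))
E
```

```text
time: 2.75
tool_pos: [0.4987, 0.1278, 0.3325]
ee_rot: [3.137, -0.001, 1.565]
wrist_force: [0.1, -0.4, 0.1]
width: 0.0937
finger_force: 0.0
time: 2.95
tool_pos: [0.5001, 0.1253, 0.3311]
ee_rot: [3.139, 0.001, 1.565]
wrist_force: [0.1, -0.3, 0.6]
width: 0.0937
finger_force: 0.0
time: 3.5
tool_pos: [0.4205, 0.2047, 0.3303]
ee_rot: [3.14, 0.0, 1.564]
wrist_force: [0.0, -0.8, 0.0]
width: 0.0939
finger_force: 0.0
w2 [325.04407596  67.65577536]
off 225 0
w3 [402.0963342 150.2806362]
off 302 50
```

View pics/crop2.png

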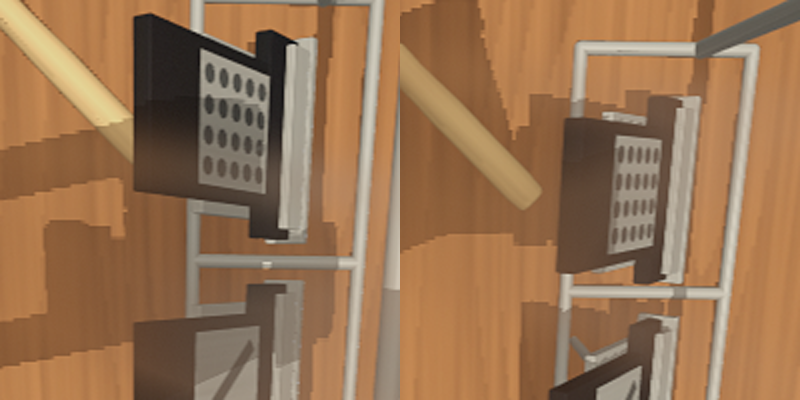

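View pics/crop3.png

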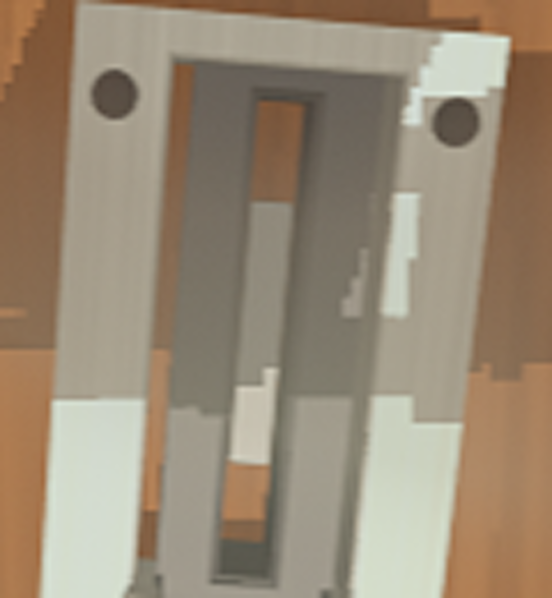

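Left half of the crop (w2): the grating plate's top edge corners are at about (135,14) and (134,190), and the neck corner is at (250,207). Right half (w3): the same corners are at about (565,118) and (557,272). Crop3: the slot mouth's midline runs from (288,92) to (244,580), and the insert leaves a gap on the -x side.

Run:
```python
from h import *
import pickle
W={n:pickle.load(open(n+".pkl","rb")) for n in("w1","w2","w3")}
T=imaging.camera_params("top"); S=imaging.camera_params("side")
c3=lambda u,v:(280+u/4.6-.4,105+v/4.6-.4)
p=W["w1"]
obs=[(p,(297,106),(.0,0,0))]
cor=[((297,106),(-.045,.068,0)),((390.5,113),(.045,.068,0)),((365,328.5),(.045,-.162,0)),((284.5,323.5),(-.045,-.162,0))]
v,r=fitpose([(p,c,l) for c,l in cor],[.567,-.185,.04,-.08]); print("stand w1",v.round(4),r.round(1).tolist())
ct=lambda u,v:(360+.2193*u,230+.2193*(v-372))
top=[((38,396),(.045,.068,0)),((433,422),(.045,-.162,0)),((429,577),(-.045,-.162,0)),((30,549),(-.045,.068,0))]
v,r=fitpose([(p,c,l) for c,l in cor]+[(T,ct(*c),l) for c,l in top],[.567,-.185,.04,-.08]); print("stand both",v.round(4),abs(r).max().round(1))
for c in((288,92),(244,580),(253,92),(325,92),(172,60),(408,72),(192,64),(388,74)):
    X=atz(p,c3(*c),v[2]); d=Ro.from_euler("z",-v[3]).apply(X-v[:3]); print(c,(d*1e3).round(1))
X=tri([(p,(327,293)),(T,ct(378,480))]);print("grip",X.round(4))
# plate
l=lambda u,v:(225+u/2,v/2); r=lambda u,v:(302+(u-400)/2,50+v/2)
cr=lambda u,v:(165+.175*u,230+.1752*v)
A=dict(topL=((135,14),(565,118),(202,334)),topR=((134,190),(557,272),(361,334)),
 footL=((256,30),(650,97),(207,170)),footR=((250,236),(637,281),(428,190)),
 h1=((210,72),(621,155),None))
for k,(a,b,c) in A.items():
    o=[(W["w2"],l(*a)),(W["w3"],r(*b))]; X=tri(o); print(k,X.round(4),[ (proj(q,X)[0]-u).round(1).tolist() for q,u in o])
    if c: Y=tri(o+[(T,cr(*c))]); print("   3v",Y.round(4))
```

```text
stand w1 [ 0.5693 -0.1841  0.0388 -0.0798] [[-0.0, -0.1], [-0.1, 0.1], [-0.0, 0.3], [0.2, -0.2]]
stand both [ 0.569  -0.1843  0.0386 -0.0805] 1.0
(288, 92) [-0.  54.2  0. ]
(244, 580) [ -0.3 -52.    0. ]
(253, 92) [-7.4 53.7  0. ]
(325, 92) [ 7.8 54.8  0. ]
(172, 60) [-24.9  58.8   0. ]
(408, 72) [24.8 60.1  0. ]
(192, 64) [-20.6  58.3   0. ]
(388, 74) [20.6 59.4  0. ]
grip [ 0.5638 -0.3209  0.0088]
topL [0.4817 0.3031 0.1338] [[-0.4, 0.5], [0.4, -0.4]]
   3v [0.4811 0.3029 0.1333]
topR [0.4802 0.2354 0.1345] [[0.1, -0.1], [-0.1, 0.1]]
   3v [0.4797 0.2351 0.1326]
footL [0.5386 0.3171 0.0561] [[-0.0, 0.0], [0.0, -0.0]]
   3v [0.5489 0.3215 0.0303]
footR [0.5379 0.219  0.0548] [[0.5, -0.5], [-0.5, 0.4]]
   3v [0.5429 0.2183 0.0414]
h1 [0.5137 0.2875 0.1053] [[-0.2, 0.3], [0.2, -0.2]]
```

```bash
cat >> h.py <<'E'
def toolR(yaw,tilt): # tilt deg: fingers lean forward; closing along plate normal
    return (Ro.from_euler("z",yaw)*Ro.from_euler("y",-tilt,degrees=True)).as_matrix()@np.array([[0,1,0],[1,0,0],[0,0,-1.]])
def go(pos,R):
    o=robot.get_obs(); Rc=Ro.from_euler("xyz",o["ee_rot"])
    print("t",round(o["time"],2),"shift cm",((np.array(pos)-o["tool_pos"])*100).round(2),"turn deg",np.degrees((Ro.from_matrix(R)*Rc.inv()).as_rotvec()).round(2),"w",o["width"],"F",np.round(o["wrist_force"],1),np.round(o["finger_force"],1))
GR=np.array([.5039,.2686,.1095]); PZ=Ro.from_euler("z",-.02).apply([-.5736,0,.8192])
E
python3 - <<'E'
from h import *
T=imaging.camera_params("top")
print("rail",[atz(T,(165+.175*u,230+.1752*83),.212).round(3).tolist() for u in(60,400,770)])
go(GR+.12*PZ,toolR(-.02,35))
E
```

```text
rail [[0.579, 0.344, 0.212], [0.576, 0.206, 0.212], [0.574, 0.056, 0.212]]
t 3.55 shift cm [  1.41   6.56 -12.21] turn deg [ -0.46 -34.92  -0.66] w 0.09416657391651012 F [-0.2 -1.2 -0.8] 0.0
```

```bash
python3 -m pendant '[[0.2,1.3,-0.5,-0.1,-7,-0.1,0.6],[0.3,1.3,-1,-0.1,-7,-0.1,0.6],[0.3,1.3,-3,-0.1,-7,-0.1,0.6],[0.3,1.3,-4,-0.1,-7,-0.1,0.6],[0.3,1.3,-3.7,-0.1,-7,-0.2,0.6],[0,0,0,0,0,0,0.6],[0,0,0,0,0,0,0.6]]'
python3 - <<'E'
from h import *
go(GR+.12*PZ,toolR(-.02,35)); go(GR,toolR(-.02,35))
E
```

```text
time: 4.25
tool_pos: [0.4339, 0.2691, 0.2053]
ee_rot: [2.535, 0.007, 1.553]
wrist_force: [1.9, 0.8, 0.7]
width: 0.0565
finger_force: 0.0
t 4.25 shift cm [0.12 0.09 0.25] turn deg [ 0.37 -0.24 -0.12] w 0.056459560457217076 F [1.9 0.8 0.7] 0.0
t 4.25 shift cm [ 7.   -0.05 -9.58] turn deg [ 0.37 -0.24 -0.12] w 0.056459560457217076 F [1.9 0.8 0.7] 0.0
```

```bash
python3 -m pendant '[[1.8,0,-2.3,0.2,-0.1,0,0.6],[1.8,0,-2.4,0.1,0,0,0.6],[1.7,0,-2.4,0,0,0,0.6],[1.7,0,-2.3,0,0,0,0.6],[0,0,0,0,0,0,0.6],[0,0,0,0,0,0,0.6]]'
python3 - <<'E'
from h import *
go(GR,toolR(-.02,35))
im=imaging.snapshot("side"); cv2.imwrite("pics/s4.png",cv2.resize(im[140:320,220:440,::-1],(733,600)))
E
```

```text
time: 4.85
tool_pos: [0.5096, 0.2718, 0.1206]
ee_rot: [2.521, -0.008, 1.55]
wrist_force: [0.2, -0.5, -0.3]
width: 0.0566
finger_force: 0.0
t 4.85 shift cm [-0.57 -0.32 -1.11] turn deg [-0.45  0.57  0.03] w 0.05661891740778912 F [ 0.2 -0.5 -0.3] 0.0
```

View pics/s4.png

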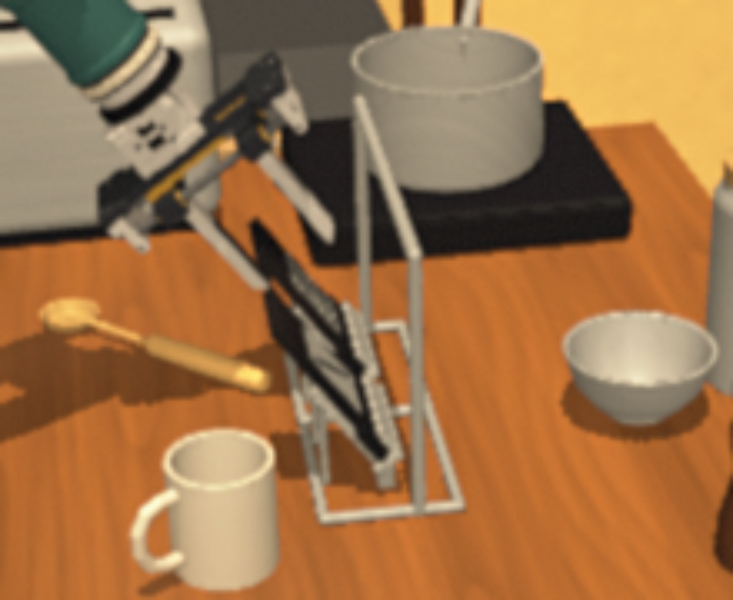

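The fingers straddle the grating plate, and the lower finger is closer to it. The reading is 11 mm off the command, so I'll let it settle and read again.

```bash
python3 -m pendant '[[0,0,0,0,0,0,0.6],[0,0,0,0,0,0,0.6]]'
python3 - <<'E'
from h import *
go(GR,toolR(-.02,35)); print(robot.get_obs()["joint_positions"],robot.get_obs()["qvel"])
E
```

```text
time: 5.1
tool_pos: [0.5052, 0.2716, 0.1165]
ee_rot: [2.525, -0.005, 1.554]
wrist_force: [0.3, -0.3, 0.7]
width: 0.0565
finger_force: 0.0
t 5.1 shift cm [-0.13 -0.3  -0.7 ] turn deg [-0.3   0.32 -0.17] w 0.056498607493597246 F [ 0.3 -0.3  0.7] 0.0
[ 0.58681196 -0.130803    1.91471089 -0.43611312  0.8762231   0.80489119] [ 0.00505269  0.00436869  0.02754413 -0.00237779 -0.00172432  0.00227586]
```

```bash
python3 -m pendant '[[-0.1,-0.2,-0.4,-0.1,0.1,0,0.6],[0,0,0,0,0,0,0.6],[0,0,0,0,0,0,0.6],[0,0,0,0,0,0,0.6]]'
python3 - <<'E'
from h import *
go(GR,toolR(-.02,35)); print(robot.get_obs()["qvel"].round(4))
E
```

```text
time: 5.5
tool_pos: [0.503, 0.2688, 0.1094]
ee_rot: [2.531, -0.001, 1.554]
wrist_force: [0.5, 0.7, 0.1]
width: 0.0568
finger_force: 0.0
t 5.5 shift cm [ 0.09 -0.02  0.01] turn deg [-0.06 -0.   -0.18] w 0.056787538786212774 F [0.5 0.7 0.1] 0.0
[-0.0016  0.001  -0.0046  0.0003  0.001  -0.0006]
```

Position and turn are both on target, so I'll close the gripper.

```bash
python3 -m pendant '[[0,0,0,0,0,0,0.3],[0,0,0,0,0,0,0],[0,0,0,0,0,0,0],[0,0,0,0,0,0,0],[0,0,0,0,0,0,0],[0,0,0,0,0,0,0]]'
python3 - <<'E'
from h import *
go(GR,toolR(-.02,35))
E
```

```text
time: 6.1
tool_pos: [0.5032, 0.2687, 0.1095]
ee_rot: [2.531, -0.001, 1.554]
wrist_force: [-1.4, 0.5, 0.2]
width: 0.0119
finger_force: 0.6
t 6.1 shift cm [ 0.07 -0.01 -0.  ] turn deg [-0.07  0.   -0.16] w 0.01192939074213346 F [-1.4  0.5  0.2] 0.6
```

```bash
python3 -m pendant '[[0,0,0,0,0,0,0],[0,0,0,0,0,0,0],[-0.57,0.01,0.82,0,0,0,0],[-0.86,0.02,1.23,0,0,0,0],[-1.15,0.02,1.64,0,0,0,0],[-1.43,0.03,2.05,0,0,0,0],[-1.43,0.03,2.05,0,0,0,0],[-1.43,0.03,2.05,0,0,0,0]]' && python3 -m pendant '[[-1.43,0.03,2.05,0,0,0,0],[-0.8,0,2.5,0,0,0,0],[0,0,2.5,0,0,0,0],[0,0,2.5,0,0,0,0],[0,0,0,0,0,0,0],[0,0,0,0,0,0,0]]'
```

```text
time: 6.9
tool_pos: [0.4332, 0.2698, 0.2086]
ee_rot: [2.532, -0.001, 1.553]
wrist_force: [-0.0, 0.4, -1.6]
width: 0.0099
finger_force: 30.0
time: 7.5
tool_pos: [0.4116, 0.2704, 0.303]
ee_rot: [2.532, -0.002, 1.554]
wrist_force: [-0.5, 0.3, -2.4]
width: 0.0098
finger_force: 30.0
```

```bash
python3 -m pendant '[[0,-2,0,0,4,0,0],[0,-4,0,0,6,0,0],[0,-4,0,0,7,0,0],[0,-4,0,0,7,0,0],[0,-4,0,0,6,-1,0],[0,-4,0,0,4,-1,0],[1,-4,0,0,1,-1,0],[2,-4,0,0,0,-0.5,0]]' && python3 -m pendant '[[3,-4,-1,0,0,0,0],[3,-4,-2,0,0,0,0],[3,-4,-3,0,0,0,0],[2.5,-2.5,-2,0,0,0,0],[1,-1,0,0,0,0,0],[0,0,0,0,0,0,0],[0,0,0,0,0,0,0],[0,0,0,0,0,0,0]]'
python3 - <<'E'
from h import *
import pickle
go([.569,-.1843,.165],toolR(-.0805,0))
p=imaging.camera_params("wrist"); im=imaging.snapshot("wrist"); pickle.dump(p,open("w5.pkl","wb")); cv2.imwrite("pics/w5.png",im[:,:,::-1])
E
```

```text
time: 8.3
tool_pos: [0.4416, -0.0314, 0.3011]
ee_rot: [-3.137, 0.012, 1.494]
wrist_force: [1.1, 0.7, -1.9]
width: 0.0098
finger_force: 30.0
time: 9.1
tool_pos: [0.5597, -0.1743, 0.2297]
ee_rot: [3.141, 0.012, 1.496]
wrist_force: [-0.1, 0.4, -0.9]
width: 0.0098
finger_force: 30.0
t 9.1 shift cm [ 0.93 -1.   -6.47] turn deg [ 0.7  -0.03 -0.32] w 0.009808098880203175 F [-0.1  0.4 -0.9] 30.0
```

View pics/w5.png

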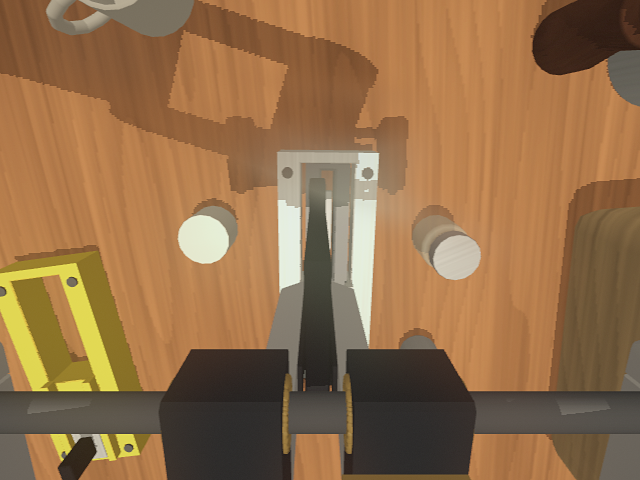

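The plate is upright above the slot. Its lower edge (317,178) lines up with the slot, and nothing is in the way.

```bash
python3 -m pendant '[[0.4,-0.5,-1.5,0.3,0,-0.1,0],[0.4,-0.4,-2.2,0.3,0,-0.2,0],[0.1,-0.1,-2.3,0.1,0,0,0],[0,0,-1.5,0,0,0,0],[0,0,0,0,0,0,0],[0,0,0,0,0,0,0],[0,0,0,0,0,0,0]]'
python3 - <<'E'
from h import *
go([.569,-.1843,.145],toolR(-.0805,0))
im=imaging.snapshot("side"); cv2.imwrite("pics/s6.png",cv2.resize(im[230:430,280:460,::-1],(540,600),interpolation=cv2.INTER_CUBIC))
E
```

```text
time: 9.85
tool_pos: [0.5699, -0.1854, 0.156]
ee_rot: [3.139, 0.001, 1.49]
wrist_force: [-0.5, 0.0, -1.2]
width: 0.0097
finger_force: 30.0
t 9.85 shift cm [-0.09  0.11 -1.1 ] turn deg [0.07 0.12 0.01] w 0.009693979134150798 F [-0.5  0.  -1.2] 30.0
```

View pics/s6.png

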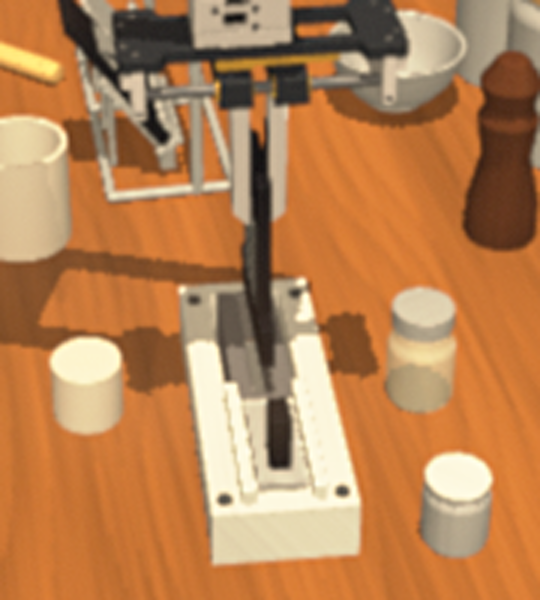

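Side view: the plate's foot is above the window, and the jar, salt and tin are untouched. Now I'll lower it, watching the force.

```bash
python3 -m pendant '[[-0.08,0.1,-0.5,0.1,0.1,0,0],[0,0,-0.5,0,0,0,0],[0,0,-0.4,0,0,0,0],[0,0,-0.3,0,0,0,0],[0,0,0,0,0,0,0],[0,0,0,0,0,0,0]]'; python3 -m pendant '[[0,0,-0.3,0,0,0,0],[0,0,-0.3,0,0,0,0],[0,0,0,0,0,0,0],[0,0,0,0,0,0,0]]'
python3 - <<'E'
from h import *
go([.569,-.1843,.130],toolR(-.0805,0)); print(robot.get_obs()["wrist_torque"].round(2))
E
```

```text
time: 10.5
tool_pos: [0.5683, -0.1842, 0.1372]
ee_rot: [-3.139, -0.002, 1.49]
wrist_force: [-0.7, 0.4, -1.1]
width: 0.0097
finger_force: 30.0
time: 10.9
tool_pos: [0.5683, -0.1842, 0.1312]
ee_rot: [-3.139, -0.002, 1.49]
wrist_force: [-0.6, 0.5, -2.0]
width: 0.0098
finger_force: 30.0
t 10.9 shift cm [ 0.07 -0.01 -0.12] turn deg [-0.1  -0.16  0.02] w 0.009828702520917975 F [-0.6  0.5 -2. ] 30.0
[-0.02 -0.13 -0.04]
```

```bash
python3 -m pendant '[[0,0,-0.3,0,0,0,0],[0,0,-0.3,0,0,0,0],[0,0,0,0,0,0,0],[0,0,0,0,0,0,0]]'; python3 -m pendant '[[0,0,-0.3,0,0,0,0],[0,0,-0.3,0,0,0,0],[0,0,0,0,0,0,0],[0,0,0,0,0,0,0]]'
python3 - <<'E'
from h import *
go([.569,-.1843,.115],toolR(-.0805,0)); print(robot.get_obs()["wrist_torque"].round(2))
E
```

```text
time: 11.3
tool_pos: [0.5683, -0.1841, 0.1251]
ee_rot: [-3.139, -0.002, 1.49]
wrist_force: [-0.1, 0.5, -1.1]
width: 0.0095
finger_force: 30.0
time: 11.7
tool_pos: [0.5683, -0.1842, 0.1191]
ee_rot: [-3.139, -0.002, 1.49]
wrist_force: [0.4, 0.8, -0.8]
width: 0.0097
finger_force: 30.0
t 11.7 shift cm [ 0.07 -0.01 -0.41] turn deg [-0.1  -0.16  0.02] w 0.00973815210899172 F [ 0.4  0.8 -0.8] 30.0
[-0.03 -0.14  0.01]
```

The foot is well inside the slot with no side force. Next is the push against the ejector.

```bash
python3 -m pendant '[[0,0,-0.3,0,0,0,0],[0,0,-0.3,0,0,0,0],[0,0,0,0,0,0,0],[0,0,0,0,0,0,0]]'; python3 -m pendant '[[0,0,-0.3,0,0,0,0],[0,0,-0.2,0,0,0,0],[0,0,0,0,0,0,0],[0,0,0,0,0,0,0]]'
python3 - <<'E'
from h import *
go([.569,-.1843,.105],toolR(-.0805,0)); print(robot.get_obs()["wrist_torque"].round(2))
E
```

```text
time: 12.1
tool_pos: [0.5685, -0.1843, 0.1134]
ee_rot: [-3.139, -0.001, 1.49]
wrist_force: [0.5, -0.4, 0.3]
width: 0.01
finger_force: 30.0
time: 12.5
tool_pos: [0.5686, -0.1843, 0.111]
ee_rot: [-3.141, -0.001, 1.49]
wrist_force: [-2.2, 1.2, 7.8]
width: 0.0098
finger_force: 30.0
t 12.5 shift cm [ 0.04 -0.   -0.6 ] turn deg [-0.05 -0.06  0.02] w 0.009791498159125075 F [-2.2  1.2  7.8] 30.0
[ 0.36  0.71 -0.01]
```

```bash
python3 -m pendant '[[0,0,-0.2,0,0,0,0],[0,0,-0.2,0,0,0,0],[0,0,0,0,0,0,0]]'; python3 -m pendant '[[0,0,-0.2,0,0,0,0],[0,0,-0.2,0,0,0,0],[0,0,0,0,0,0,0]]';python3 -m pendant '[[0,0,-0.2,0,0,0,0],[0,0,-0.2,0,0,0,0],[0,0,0,0,0,0,0]]'
```

```text
time: 12.8
tool_pos: [0.5686, -0.1843, 0.1074]
ee_rot: [-3.141, -0.001, 1.49]
wrist_force: [-3.4, 1.7, 9.0]
width: 0.0101
finger_force: 30.0
time: 13.1
tool_pos: [0.5686, -0.1843, 0.1042]
ee_rot: [-3.141, -0.001, 1.49]
wrist_force: [-3.5, 2.0, 12.1]
width: 0.01
finger_force: 30.0
time: 13.4
tool_pos: [0.5689, -0.1846, 0.1042]
ee_rot: [3.14, 0.001, 1.49]
wrist_force: [-8.3, 2.5, 25.1]
width: 0.0098
finger_force: 30.0
```

```bash
python3 -m pendant '[[0,0,-0.2,0,0,0,0],[0,0,0,0,0,0,0],[0,0,0,0,0,0,0]]'; python3 -m pendant '[[0,0,0.3,0,0,0,0],[0,0,0.3,0,0,0,0.1],[0,0,0,0,0,0,0.3],[0,0,0,0,0,0,0.4],[0,0,0,0,0,0,0.4]]'; python3 -m pendant '[[0,0,1,0,0,0,0.4],[0,0,2,0,0,0,0.4],[0,0,3,0,0,0,0.4],[0,-2,3,0,0,0,0.4],[0,-4,0,0,0,0,0.4],[0,-3,0,0,0,0,0.4],[0,0,0,0,0,0,0.4],[0,0,0,0,0,0,0.4]]'
python3 - <<'E'
from h import *
import pickle
go([.569,-.1843,.15],toolR(-.0805,0))
p=imaging.camera_params("wrist"); im=imaging.snapshot("wrist"); pickle.dump(p,open("w7.pkl","wb")); cv2.imwrite("pics/w7.png",im[:,:,::-1])
T=imaging.snapshot("top"); S=imaging.snapshot("side")
f=lambda a,s:cv2.resize(a[:,:,::-1],s,interpolation=cv2.INTER_CUBIC)
cv2.imwrite("pics/c7.png",np.hstack([f(im[100:340,220:440],(440,480)),f(S[260:430,320:430],(310,480))]))
E
```

```text
time: 13.7
tool_pos: [0.5692, -0.1848, 0.1041]
ee_rot: [3.139, 0.001, 1.49]
wrist_force: [-9.6, 3.6, 30.2]
width: 0.0101
finger_force: 30.1
time: 14.2
tool_pos: [0.5681, -0.1841, 0.0994]
ee_rot: [-3.138, -0.002, 1.49]
wrist_force: [0.8, -0.8, -0.4]
width: 0.0304
finger_force: 0.0
time: 15.0
tool_pos: [0.5682, -0.2745, 0.1901]
ee_rot: [-3.138, -0.002, 1.489]
wrist_force: [0.6, -0.7, -0.8]
width: 0.0377
finger_force: 0.0
t 15.0 shift cm [ 0.08  9.02 -4.01] turn deg [-0.15 -0.17  0.09] w 0.03767636944830915 F [ 0.6 -0.7 -0.8] 0.0
```

View pics/c7.png

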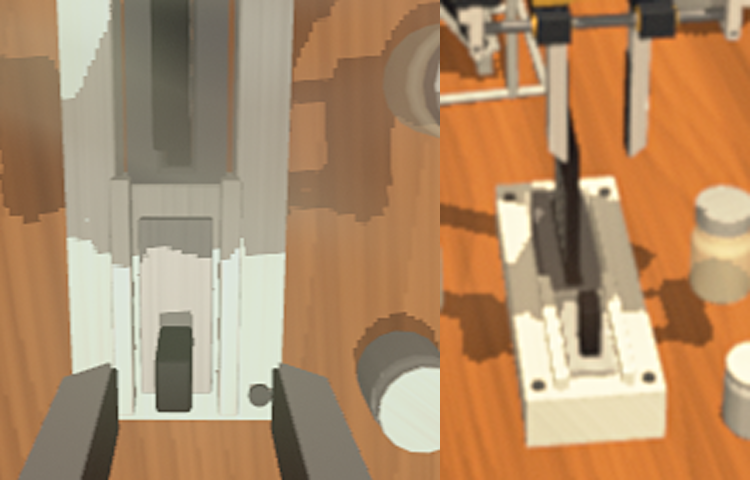

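The left half shows the plate seated and the lock grip at crop (157–192, 325–412), with the tongue's front edge at v≈218. The right half shows the plate upright and everything else unmoved.

Run:
```python
from h import *
import pickle
p=pickle.load(open("w7.pkl","rb")); w=pickle.load(open("w1.pkl","rb"))
f=lambda u,v:(220+u/2,100+v/2); O=np.array([.569,-.1843,0])
L=lambda X:(Ro.from_euler("z",.0805).apply(X-O)*1e3).round(1)
print("far top edge",L(atz(p,f(174,412),.0885)),"L/R",L(atz(p,f(157,390),.0885)),L(atz(p,f(192,390),.0885)))
print("tongue front",L(atz(p,f(176,218),.048)))
X=tri([(p,f(174,412)),(w,(327,326.5))]); print("tri far top edge",L(X))
for q in(0,.004,.008): 
    print(q,[ (2*(proj(p,O+Ro.from_euler("z",-.0805).apply([0,-.133+q+d,z]))[0]-[220,100])).round(0).tolist() for d,z in((-.011,.0885),(.011,.0885),(.011,.048),(.055,.048))])
q=.004; G=O+Ro.from_euler("z",-.0805).apply([0,-.133+q,.0785-.008]); print(G); go(G,toolR(-.0805,0))
```

```text
far top edge [  -0.6 -135.3   88.5] L/R [  -6.9 -126.5   88.5] [   6.1 -126.5   88.5]
tongue front [ -0.5 -69.7  48. ]
tri far top edge [  -0.6 -132.5   95.3]
0 [[176.0, 433.0], [175.0, 379.0], [178.0, 342.0], [177.0, 238.0]]
0.004 [[176.0, 424.0], [175.0, 369.0], [178.0, 333.0], [177.0, 229.0]]
0.008 [[176.0, 414.0], [175.0, 358.0], [178.0, 323.0], [177.0, 219.0]]
[ 0.55862671 -0.31288225  0.0705    ]
t 15.15 shift cm [ -0.99  -3.98 -11.98] turn deg [-0.13 -0.15 -0.05] w 0.03793002241242818 F [-0.6 -0.4 -0.3] 0.0
```

```bash
python3 -m pendant '[[-0.5,-2,-1,-0.1,-0.1,0,0.4],[-0.4,-1.5,-3,0,0,0,0.4],[0,0,-4,0,0,0,0.4],[0,0,-2.5,0,0,0,0.4],[0,0,-1.2,0,0,0,0.4],[0,0,0,0,0,0,0.4],[0,0,0,0,0,0,0.4],[0,0,0,0,0,0,0.4]]'
python3 - <<'E'
from h import *
go([.559,-.3084,.071],toolR(-.0805,0))
E
```

```text
time: 15.95
tool_pos: [0.5608, -0.3097, 0.076]
ee_rot: [3.138, 0.002, 1.49]
wrist_force: [0.6, -0.3, 0.8]
width: 0.0375
finger_force: 0.0
t 15.95 shift cm [-0.18  0.13 -0.5 ] turn deg [ 0.15  0.17 -0.01] w 0.03747242379861683 F [ 0.6 -0.3  0.8] 0.0
```

```bash
python3 -m pendant '[[0,0.1,-0.2,0,0,0,0.4],[0,0,0,0,0,0,0.2],[0,0,0,0,0,0,0],[0,0,0,0,0,0,0],[0,0,0,0,0,0,0],[0,0,0,0,0,0,0]]'
python3 - <<'E'
from h import *
go([.559,-.3084,.071],toolR(-.0805,0))
E
```

```text
time: 16.55
tool_pos: [0.5573, -0.3081, 0.0715]
ee_rot: [-3.136, -0.0, 1.489]
wrist_force: [-5.7, 1.7, 4.2]
width: 0.0141
finger_force: 30.0
t 16.55 shift cm [ 0.17 -0.03 -0.05] turn deg [-0.04 -0.3   0.06] w 0.014080385629038985 F [-5.7  1.7  4.2] 30.0
```

```bash
python3 -m pendant '[[0.05,0.4,0,0,0,0,0],[0.05,0.6,0,0,0,0,0],[0.05,0.6,0,0,0,0,0],[0.05,0.6,0,0,0,0,0],[0.03,0.4,0,0,0,0,0],[0,0,0,0,0,0,0],[0,0,0,0,0,0,0]]'; python3 -m pendant '[[0.02,0.3,0,0,0,0,0],[0.02,0.2,0,0,0,0,0],[0,0,0,0,0,0,0],[0,0,0,0,0,0,0]]'
```

```text
time: 17.25
tool_pos: [0.5595, -0.2828, 0.0715]
ee_rot: [-3.136, 0.001, 1.489]
wrist_force: [-6.6, -0.6, 3.4]
width: 0.014
finger_force: 30.0
time: 17.65
tool_pos: [0.5599, -0.2783, 0.0716]
ee_rot: [-3.136, 0.002, 1.489]
wrist_force: [-6.6, -1.3, 3.5]
width: 0.0135
finger_force: 30.0
```

```bash
python3 -m pendant '[[0.02,0.2,0,0,0,0,0],[0.02,0.2,0,0,0,0,0],[0,0,0,0,0,0,0],[0,0,0,0,0,0,0]]'; python3 -m pendant '[[0.02,0.2,0,0,0,0,0],[0.02,0.2,0,0,0,0,0],[0,0,0,0,0,0,0],[0,0,0,0,0,0,0]]'
```

```text
time: 18.05
tool_pos: [0.5602, -0.2749, 0.0716]
ee_rot: [-3.136, 0.003, 1.489]
wrist_force: [-6.3, -2.3, 2.9]
width: 0.0136
finger_force: 30.0
time: 18.45
tool_pos: [0.5602, -0.2746, 0.0717]
ee_rot: [-3.137, 0.01, 1.487]
wrist_force: [-7.4, -10.5, 0.8]
width: 0.0135
finger_force: 30.0
```

```bash
python3 -m pendant '[[0,0.2,0,0,0,0,0],[0,0,0,0,0,0,0],[0,0,0,0,0,0,0]]'; python3 -m pendant '[[0,-0.2,0,0,0,0,0],[0,-0.2,0,0,0,0,0.1],[0,0,0,0,0,0,0.3],[0,0,0,0,0,0,0.4],[0,0,0,0,0,0,0.4]]'; python3 -m pendant '[[0,0,1,0,0,0,0.4],[0,0,3,0,0,0,0.4],[0,0,4,0,0,0,0.4],[0,0,4,0,0,0,0.4],[-2,-3,3,0,0,0,0.4],[-4,-4,0,0,0,0,0.4],[0,0,0,0,0,0,0.4],[0,0,0,0,0,0,0.4]]'
python3 - <<'E'
from h import *
W=imaging.snapshot("wrist"); T=imaging.snapshot("top"); S=imaging.snapshot("side")
f=lambda a,s:cv2.resize(a[:,:,::-1],s,interpolation=cv2.INTER_CUBIC)
cv2.imwrite("pics/c8.png",np.hstack([np.vstack([f(W,(400,300)),f(T[140:320,160:480],(400,225))]),f(S[150:430,220:460],(400,525))]))
E
```

```text
time: 18.75
tool_pos: [0.5602, -0.2744, 0.0717]
ee_rot: [-3.138, 0.013, 1.487]
wrist_force: [-6.7, -14.1, -0.7]
width: 0.0141
finger_force: 30.0
time: 19.25
tool_pos: [0.5632, -0.2709, 0.0713]
ee_rot: [-3.141, -0.0, 1.49]
wrist_force: [0.1, -0.2, -0.2]
width: 0.0343
finger_force: 0.0
time: 20.05
tool_pos: [0.5073, -0.3369, 0.2222]
ee_rot: [3.141, 0.0, 1.488]
wrist_force: [0.6, -0.3, -0.2]
width: 0.0376
finger_force: 0.0
```

View pics/c8.png

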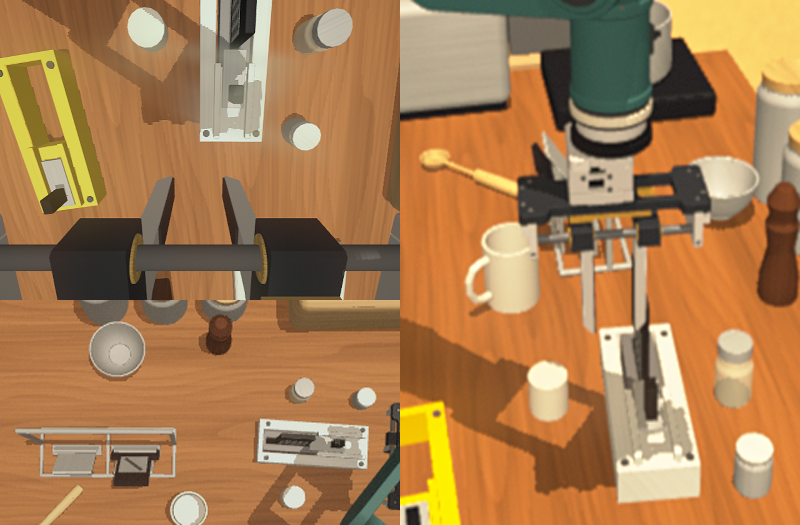

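The plate stands in the slot and the lock has been slid up against it. The slicing plate is still in the rack and the other things haven't moved, so I'll hand in.

```bash
python3 -c "
from bench import robot
print(robot.close_job())"
```

```text
the job is handed in; nothing more can be done
None
```

The grating plate is pressed fully home in the stand and the lock is slid to its end stop over the shoulder; the slicing plate and everything else stayed put, and I handed the job in at about 20 s (no verdict was returned).

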